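# Hold the parts-box lid open for its stay

### The arm

A 6-joint arm with a two-finger parallel gripper is mounted at the origin on the work surface. World frame = base frame: x ahead of the robot, y to its left, z up, the work surface at z = 0. Lengths are in mm, angles in rad, forces in N, time in s.
With the tool pointing down it reaches from about 300 to 775 mm from the base axis. Payload 14.6 kg.
Tool frame: the origin (TCP) lies between the finger pads; the fingertips stand 8 mm ahead of it and the grasp point (between the pads) lies 11 mm behind it; z points along the fingers, y is the direction in which the jaws open and shut (so a half turn about z gives the same grasp; the last joint's range is limited). The gripper opens to 94 mm and grips with 3 to 60 N. Pads are 16 mm wide; open, the fingers measure 119 mm over their backs; the gripper's body (75 mm by 177 mm) begins 78 mm behind the grasp point.
Start: joints at [1.261, 0.3, 1.521, -0, 1.321, -0.067], TCP at [132.23, 533.858, 213.446] pointing down, gripper open.
Joint ranges: [-3.03, 3.03], [-0.79, 2.21], [0.23, 2.52], [-1.04, 4.18], [0, 3.07], [-2.55, 2.55]. Speed limits (rad/s): [2.22, 2.22, 2.57, 3.14, 3.14, 3.14].

### API

Orientations are given as [roll, pitch, yaw] about the fixed x, y, z axes, in that order (R = Rz(yaw) Ry(pitch) Rx(roll)).
In Python, from cell import read_state, imaging, sign_off gives the robot as it stands. The module is installed in compiled form; this text tells all that it offers.
- The arm moves only by the tool send_rows, never from a script. Its argument "rows" is a list of rows, each a list of 6 numbers: the shift along the tool's x, y, z in cm, then the turn, a rotation vector about the tool's x, y, z in degrees. A call has 1 to 12 rows; each row is the pose to reach, as a shift and turn from the pose commanded when the call began, along the tool's axes at that moment; what a row does not reach only later rows make up. A row lasts 1/8 s, in which the tool goes at most 62.5 mm and 10.7 degrees, less where a joint would pass 70% of its speed; a pose out of reach is approached as far as the arm can. A call with a gripper value outside its range is refused whole. "hand" is the opening, from -1 (shut) to 1 (fully open), set as the call begins (left out, the last holds). The fingers move at their own pace and stop on an object; "grip_force" is the grip in N (left out, the last holds). Time passes only in rows, so rows that repeat a pose let the fingers close. It gives the time, the measured TCP pose, the force and the opening at its end, in the units of the state.
- read_state(): the state, without advancing time (a new reading comes with each control period).
- imaging.camera(name): name is "side" or "top" or "wrist"; returns a dict with "image" (480x640x3 uint8, blue, green, red), "fx", "fy", "cx", "cy" (pixels), "dist" ([k1, k2, p1, p2, k3] as OpenCV has them; the pictures are not rectified), "R" (3x3) and "t" (3): a world point X has camera coordinates R X + t. Camera axes: x right, y down, z forward; pixel columns grow to the right and rows downward; lengths in mm; the calibration is good to about 2 mm. A picture is of the moment at which its call begins. There is no depth.
- sign_off(): hands the job in, once; it reports no verdict.
The state is a dict: "clock": time; "joints": joint angles; "qd": joint speeds; "effort": joint torques, N m; "eef_pos": TCP position; "eef_rot": TCP orientation; "wrist_force": force on the tool from outside, world axes, zero at the start; "moment": the same for the moment, N m; "finger_gap": finger opening in mm.
Only numpy, scipy, OpenCV 4.12 (cv2) and the standard library are available. Lean on these libraries where they do the work, as an engineer would, in place of code of your own. Each camera call takes 0.05 s, during which the arm holds its last target.

### The job

The brass lid stay is about to be screwed into the pine parts box and the lid will not stay up by itself. Swing the hook sideways out of its eye, raise the lid to 60 degrees from closed, and keep holding it there, still, in the gripper: the job finishes while you are holding the lid, so do not let go. Leave the other things on the table where they lie.

Things in the scene. Friction and masses are not known exactly. Their poses are not given: they have to be found in the camera images.
- box: Pine parts box, fixed, 170 deep (its x) x 260 wide (its y) x 85 high, 115 with the closed lid. Origin: centre of its underside, on the table. Its x points from the front face (x = -85, with the latch) to the back (x = +85, with the hinges); z up. The lid is a 170 x 260 frame, 30 deep, of 0.2 to 0.4 kg. Its front looks to the robot's right and away from it (box yaw 1.7 to 2.5 rad)
- lid (a joint): Opening angle of the lid in rad: 0 closed, 1.047 is 60 degrees, at most 1.85. It turns about the hinge line, so that the front edge rises and swings to the back. The hinge is free: below about 70 degrees the lid falls shut when let go. While the hook is in its eye the lid's front lifts only some 3 mm
- hook (a joint): Turn of the brass hook in rad: 0 latched, up to 2.9 as its top swings towards the box's +y side. A 4 mm rod, upright when latched, 9.5 mm in front of the box front; 32 mm above its pivot a side tip runs 18 mm towards -y, through the eye. A push under 1 N on the ball or its stem towards +y draws the tip out; turned past about 0.4 rad the hook drops over by itself and hangs on the box's front
- hook_pivot (a point): Pivot of the hook on the box front, in the box's frame at x = -94.5, y = +10, z = 63 mm; it turns about the box's x
- hook_ball (a point): Centre of the 10 mm brass ball (the thumb piece) at the hook's top end, 56 mm from the pivot; latched it stands 119 mm above the table, in the box's frame at x = -94.5, y = +10 mm. The stem between eye height and ball is bare, so a fingertip 105 to 112 mm above the table pushes on it and passes over the eye
- lid_eye (a point): Centre of the eye, a brass ring 16 mm across standing out up to 18 mm from the front of the lid, in the box's frame at x = -94.5, y = 0, z = 95 mm (its top at 103 mm) with the lid closed; its hole looks along y
- lid_knob (a point): Grip point of the turned wooden knob on the lid's top, on its axis, 25 mm above the lid's top face. The knob is 28 mm across at its widest (there), 39 mm high, in the middle of the lid's width, 35 mm behind its front edge; with the lid closed it is 135 mm in front of the hinge line and 55 mm above it. The point's axes are the lid's, equal to the box's when closed
- lid_hinge (a point): Middle of the hinge line, at the back top edge of the box carcass (box frame x = +85, y = 0, z = 85 mm); the line runs along the box's y
- tractor: Chipped green tin tractor, 130 long, 75 wide and 90 high, origin under its middle; leave it alone
- lifter: Steel tab-lifter with an ash handle, 185 long, 23 high, lying; origin under its middle; leave it alone
- flag_a: Crimson tin flag on a steel stem of 134 mm, lying flat, 4 mm thick; origin under the middle of the stem; leave it alone
- flag_b: A second flag like flag_a; leave it alone
- base_plate: Round steel base plate of a tin toy, 110 across, 6 high; origin under its centre; leave it alone
- stay: The brass lid stay to be fitted by someone else: two flat links, about 160 long, 4 to 6 thick, lying; origin under its joint; leave it alone
- driver: Screwdriver, 170 long, lying; leave it alone
- dish: White dish with brass screws, 68 across, 22 high; origin under its centre; leave it alone

How it is judged (in metres and radians):
On the way, in this order (a step that is already met when the one before it is completed fails the run):
1. the hook is swung out of its eye and hangs clear (value of joint hook above 0.6 rad and value of joint lid below 0.05 rad), for 0.1 s.
2. the lid is being raised by the gripper (value of joint lid above 0.35 rad and contact force between the fingers and lid above 0.3 N), for 0.1 s.
At the end, for the whole second after the job is handed in: The lid stands between 54 and 66 degrees (0.942 to 1.152 rad) from closed, still (under 0.05 rad/s), held by the gripper's fingers (at least 0.3 N between fingers and lid), with the hook out of its eye (turned at least 0.6 rad), through the last second (value of joint lid between 0.942 and 1.152 rad and velocity of joint lid between -0.05 and 0.05 rad/s and contact force between the fingers and lid above 0.3 N and value of joint hook above 0.6 rad); the arm keeps its last pose, push and grip.
It fails at once if one of the other things on the table was shifted by more than 30 mm (distance of any of tractor, lifter, flag_a, flag_b, base_plate, stay, driver, dish from where it was at the start of the episode above 0.03 m).
It also fails if it takes over 40 s, if anything falls off the work surface, if the arm or the gripper's body presses on something with over 40 N, if the wrist force passes 120 N, or if a joint passes its speed limit or range.

## Working session

There is one attempt and no reset: what is moved stays moved. The work goes in short steps, Python scripts to look and compute and a tool call to move; the robot and the scene stay as the last step left them, time stands still between calls to the robot, and variables do not carry over. Pictures are saved under pics/ and viewed, and the job is handed in when it is done.

Besides the shell and the picture viewer there is one more tool, called after ">>>" as name(argument=value, ...) on one line, values as JSON. send_rows: Moves the arm, as the interface text tells. Its arguments: {"type":"object","properties":{"rows":{"type":"array"},"hand":{"type":"number"},"grip_force":{"type":"number"}},"required":["rows"]}

```bash
mkdir -p pics; ls; python3 - <<'E'
from cell import read_state, imaging
import cv2, pickle
s=read_state(); print(s)
d={}
for n in ["side","top","wrist"]:
    c=imaging.camera(n); d[n]=c
    cv2.imwrite(f"pics/{n}0.png",c["image"])
    print(n,c["fx"],c["fy"],c["cx"],c["cy"],c["dist"],c["R"],c["t"])
pickle.dump(d,open("cams0.pkl","wb"))
E
```

```text
pics
{'clock': 0.0, 'joints': array([ 1.26138133e+00,  3.00484440e-01,  1.52157336e+00, -1.45824004e-05,
        1.32070113e+00, -6.66008211e-02]), 'qd': array([-0.0005051 ,  0.00071064, -0.00122168,  0.00133708, -0.00130958,
       -0.00159603]), 'effort': array([ 4.06135705e-04, -5.31802511e+01, -3.52748930e+01,  7.08709401e-02,
        2.43473472e-02, -9.91144498e-05]), 'eef_pos': array([132.16953799, 533.62416539, 212.88227328]), 'eef_rot': array([-3.14042801e+00, -6.35249435e-05,  2.89878205e+00]), 'wrist_force': array([-0.12051477, -0.00179039, -0.04478827]), 'moment': array([ 0.04464406, -0.00223426, -0.05548748]), 'finger_gap': 93.88690098446308}
side 468.2458553216654 468.2458553216654 321.66080667905186 237.10232683726812 [-0.01858107  0.          0.          0.          0.        ] [[ 0.94052528 -0.33897905  0.02248095]
 [-0.1834719  -0.56252259 -0.80616773]
 [ 0.28592001  0.75409651 -0.59125985]] [-514.2275233   217.62454281  820.59373582]
top 621.9476953542128 621.9476953542128 327.1960425129521 240.79165929046457 [0.04417113 0.         0.         0.         0.        ] [[-2.07714480e-02 -9.99775055e-01 -4.28791864e-03]
 [-9.87528836e-01  2.11861117e-02 -1.56006240e-01]
 [ 1.56061991e-01  9.93967803e-04 -9.87746763e-01]] [  52.25918625  586.95444024 1338.318097  ]
wrist 360.74676393794374 360.74676393794374 322.24120743328257 238.6830550266137 [-0.04031796  0.          0.          0.          0.        ] [[ 2.39038258e-01  9.71009897e-01 -7.01008166e-04]
 [ 9.33916830e-01 -2.29709122e-01  2.73921658e-01]
 [ 2.65819613e-01 -6.61324392e-02 -9.61751753e-01]] [-549.54088403  -28.86294579  391.08206962]
```

View pics/side0.png

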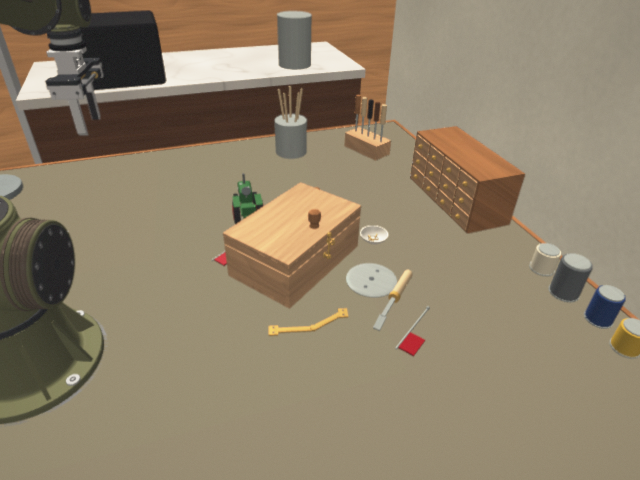

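View pics/top0.png

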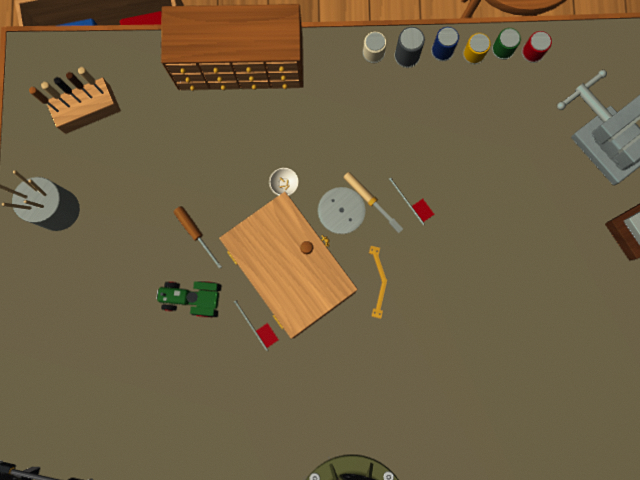

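View pics/wrist0.png

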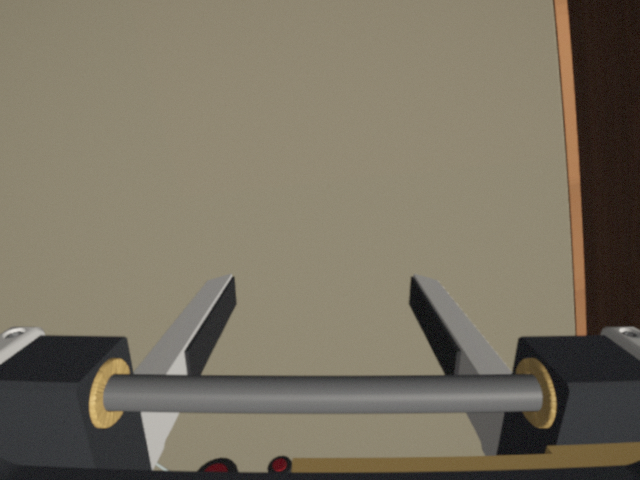

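```bash
python3 - <<'E'
import cv2,pickle
d=pickle.load(open("cams0.pkl","rb"))
t=d["top"]["image"][180:350,200:400]; cv2.imwrite("pics/topc.png",cv2.resize(t,None,fx=3.5,fy=3.5,interpolation=cv2.INTER_CUBIC))
t=d["side"]["image"][170:310,210:380]; cv2.imwrite("pics/sidec.png",cv2.resize(t,None,fx=4,fy=4,interpolation=cv2.INTER_CUBIC))
E
```

```text
(no output)
```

View pics/topc.png

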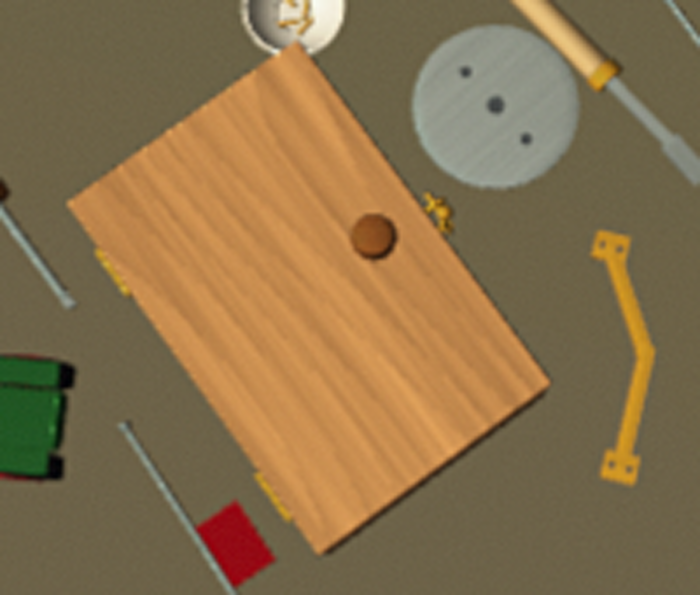

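View pics/sidec.png

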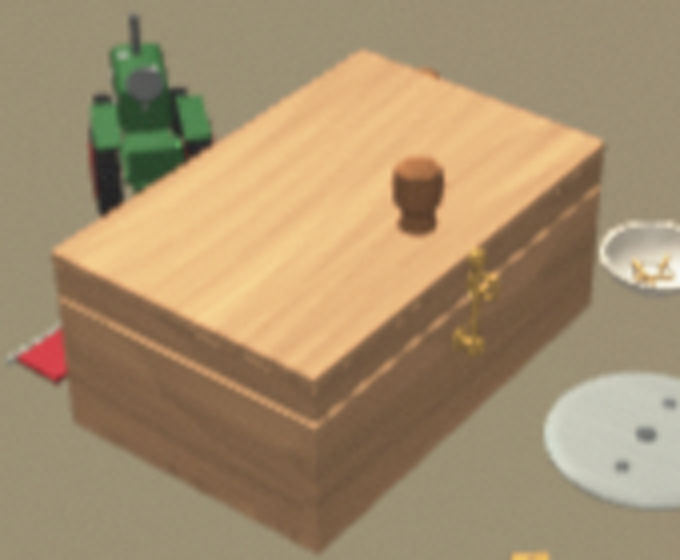

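```bash
cat > h.py <<'E'
import numpy as np, cv2, pickle
from scipy.optimize import least_squares
def proj(c,X):
    r,_=cv2.Rodrigues(np.array(c["R"]))
    K=np.array([[c["fx"],0,c["cx"]],[0,c["fy"],c["cy"]],[0,0,1.]])
    p,_=cv2.projectPoints(np.asarray(X,float).reshape(-1,1,3),r,np.array(c["t"],float),K,np.array(c["dist"],float))
    return p.reshape(-1,2)
def b2w(p,b):
    x,y,a=p; b=np.atleast_2d(b); c,s=np.cos(a),np.sin(a)
    return np.c_[x+c*b[:,0]-s*b[:,1], y+s*b[:,0]+c*b[:,1], b[:,2]]
E
cat > fit.py <<'E'
from h import *
d=pickle.load(open("cams0.pkl","rb"))
T=[((298,43),(-85,-130,115)),((68,205),(85,-130,115)),((322,553),(85,130,115)),((549,382),(-85,130,115)),((373,233),(-50,0,152))]
S=[((318,380),(-85,130,115)),((603,145),(-85,-130,115)),((365,50),(85,-130,115)),((55,255),(85,130,115)),((318,552),(-85,130,0)),((75,420),(85,130,0)),((590,302),(-85,-130,0))]
tp=np.array([a for a,_ in T])/3.5+[200,180]-0.35; tb=np.array([b for _,b in T],float)
sp=np.array([a for a,_ in S])/4+[210,170]-0.37; sb=np.array([b for _,b in S],float)
def res(p,sep=False):
    a=proj(d["top"],b2w(p,tb))-tp; b=proj(d["side"],b2w(p,sb))-sp
    return np.r_[a.ravel(),b.ravel()]
for f in [lambda p:res(p), lambda p:res(p)[:2*len(T)], lambda p:res(p)[2*len(T):]]:
    r=least_squares(f,[550,100,2.2]); print(r.x); print(r.fun.reshape(-1,2).round(2).tolist())
p=least_squares(res,[550,100,2.2]).x; np.save("box.npy",p)
for n,b in dict(ball=(-94.5,10,119),pivot=(-94.5,10,63),eye=(-94.5,0,95),knob=(-50,0,140),hinge=(85,0,85)).items():
    w=b2w(p,b)[0]; print(n,w.round(1),proj(d["top"],w).round(1),proj(d["side"],w).round(1))
E
python3 fit.py
```

```text
[529.66628254 123.47570478   2.18441531]
[[-0.24, -0.02], [0.18, 0.21], [-0.41, 1.04], [0.79, 0.94], [0.21, 1.15], [0.14, -0.68], [1.06, -1.56], [-0.21, -0.68], [-0.11, -1.32], [1.2, 0.53], [0.29, 0.43], [0.8, 0.17]]
[531.06808686 123.67061434   2.18723948]
[[-0.55, -0.65], [0.01, -0.25], [-0.3, 0.34], [0.75, 0.07], [0.07, 0.42]]
[528.4864136  122.653875     2.18274811]
[[-0.48, -0.29], [0.77, -1.23], [-0.47, -0.44], [-0.64, -1.06], [0.63, 0.94], [-0.21, 0.7], [0.53, 0.52]]
ball [575.9  40.5 119. ] [[326.9 241. ]] [[329.8 233.8]]
pivot [575.9  40.5  63. ] [[327. 245.]] [[328.9 255.5]]
eye [584.1  46.2  95. ] [[324.2 239.1]] [[332.1 240.9]]
knob [558.5  82.6 140. ] [[306.7 248.2]] [[314.9 215.6]]
hinge [480.7 193.   85. ] [[256.5 289. ]] [[265.8 215.9]]
```

```bash
cat >> h.py <<'E'
from scipy.spatial.transform import Rotation as Ro
def tgt(tilt=0.,yaw=None,p=None):
    p=np.load("box.npy") if p is None else p
    yaw=p[2] if yaw is None else yaw
    return Ro.from_euler("xyz",[np.pi,0,yaw])*Ro.from_rotvec([0,-tilt,0])
def delta(s,P,R):
    R0=Ro.from_euler("xyz",s["eef_rot"])
    d=R0.inv().apply(np.asarray(P)-s["eef_pos"])/10
    r=(R0.inv()*R).as_rotvec()*180/np.pi
    return d.round(2).tolist()+r.round(2).tolist()
E
python3 - <<'E'
from h import *
from cell import read_state
s=read_state(); p=np.load("box.npy")
for b in [(-98,-32,185),(-98,-32,116)]:
    w=b2w(p,b)[0]; print(w.round(1),delta(s,w,tgt()))
E
```

```text
[612.3  61.8 185. ] [-57.95, -34.27, 2.83, -0.05, 0.01, 40.93]
[612.3  61.8 116. ] [-57.95, -34.26, 9.73, -0.05, 0.01, 40.93]
```

>>> send_rows(rows=[[-57.95,-34.27,2.83,0,0,40.9],[-57.95,-34.27,2.83,0,0,40.9],[-57.95,-34.27,2.83,0,0,40.9],[-57.95,-34.27,2.83,0,0,40.9],[-57.95,-34.27,2.83,0,0,40.9],[-57.95,-34.27,2.83,0,0,40.9],[-57.95,-34.27,2.83,0,0,40.9],[-57.95,-34.27,2.83,0,0,40.9],[-57.95,-34.27,2.83,0,0,40.9],[-57.95,-34.27,2.83,0,0,40.9],[-57.95,-34.27,2.83,0,0,40.9],[-57.95,-34.27,2.83,0,0,40.9]], hand=-1, grip_force=20)

```text
clock: 1.65
eef_pos: [613.4, 59.5, 183.8]
eef_rot: [-3.14, -0.001, 2.182]
wrist_force: [-0.3, 0.7, 0.2]
finger_gap: 0.5
```

```bash
python3 - <<'E'
from h import *
from cell import read_state,imaging
s=read_state(); p=np.load("box.npy"); print(s["joints"].round(3),s["eef_pos"],s["qd"].round(3))
d={}
for n in ["wrist","side","top"]:
    c=imaging.camera(n); d[n]=c; cv2.imwrite(f"pics/{n}1.png",c["image"])
pickle.dump(d,open("cams1.pkl","wb"))
a=cv2.resize(d["side"]["image"][150:290,230:400],None,fx=3.5,fy=3.5,interpolation=cv2.INTER_CUBIC)
cv2.imwrite("pics/side1c.png",a)
for b in [(-94.5,10,119),(-94.5,10,63),(-94.5,0,95),(-50,0,154),(-85,0,115),(-85,-130,115)]:
    w=b2w(p,b)[0]; print(b,proj(d["wrist"],w).round(1))
E
```

```text
[ 0.037  0.472  1.354 -0.     1.317 -0.574] [613.40132101  59.45109254 183.84297957] [ 0.058 -0.045  0.058  0.008 -0.004  0.03 ]
(-94.5, 10, 119) [[261.9 248.3]]
(-94.5, 10, 63) [[272.8 228.3]]
(-94.5, 0, 95) [[280.5 238.7]]
(-50, 0, 154) [[265.9 191. ]]
(-85, 0, 115) [[276.7 233.4]]
(-85, -130, 115) [[464.9 233.3]]
```

View pics/wrist1.png

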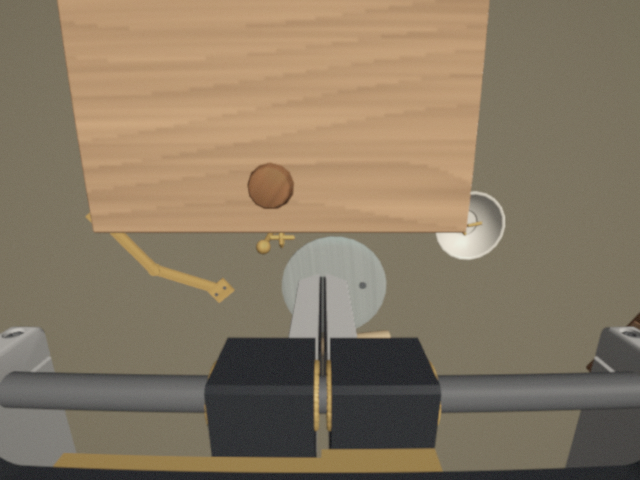

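View pics/side1c.png

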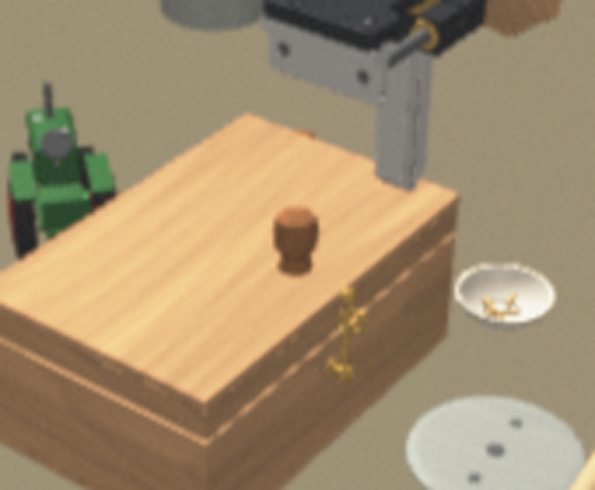

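```bash
python3 - <<'E'
from h import *
d=pickle.load(open("cams1.pkl","rb"))
p0=np.load("box.npy"); c=d["wrist"]
im=cv2.resize(c["image"][160:270,80:500],None,fx=1.9,fy=1.9,interpolation=cv2.INTER_CUBIC); cv2.imwrite("pics/w1c.png",im)
im=cv2.resize(c["image"][150:270,230:310],None,fx=5,fy=5,interpolation=cv2.INTER_CUBIC); cv2.imwrite("pics/w1d.png",im)
print(c["t"],c["R"])
B=np.array([(-85,130,115),(-85,-130,115),(-94.5,10,119)],float)
P=np.array([(94.5,232),(468.5,232),(263,246)],float)
f=lambda p:(proj(c,b2w(p,B))-P).ravel()
r=least_squares(f,p0); print(r.x,r.fun)
for b in [(-50,0,154),(-50,0,140),(-94.5,10,119)]: print(proj(c,b2w(r.x,b)))
E
```

```text
[-535.68834915 -312.64028622  280.55726876] [[ 0.81833132  0.57474517 -0.00135641]
 [ 0.55317867 -0.78697976  0.2732329 ]
 [ 0.15597182 -0.22434538 -0.96194696]]
[530.44386373 125.58341715   2.18336228] [-0.57753749 -0.28310442 -0.86388628 -0.32382321  1.39290209  0.54307634]
[[269.06174494 188.66265478]]
[[272.43854051 185.37431627]]
[[264.39290209 246.54307634]]
```

View pics/w1d.png

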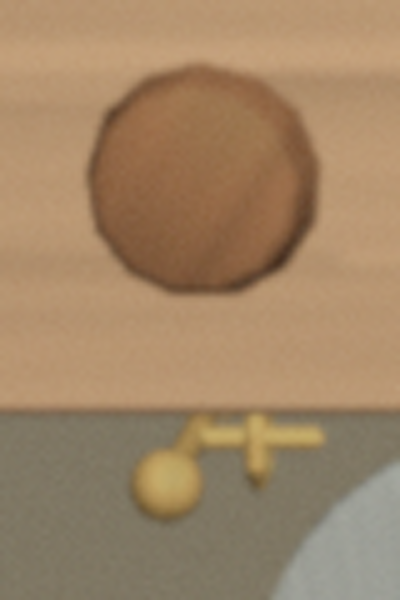

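View pics/w1c.png

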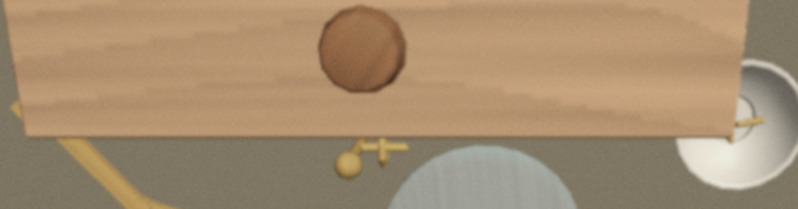

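```bash
python3 - <<'E'
from h import *
from cell import read_state
d=pickle.load(open("cams1.pkl","rb"))
p0=np.load("box.npy"); c=d["wrist"]
B=np.array([(-85,130,115),(-85,-130,115),(-94.5,10,119),(-50,0,140)],float)
P=np.array([(94.2,231.7),(464.9,232),(263.4,246.8),(271,186)],float)
f=lambda p:(proj(c,b2w(p,B))-P).ravel()
r=least_squares(f,p0); print(r.x,r.fun.round(2),p0)
p=r.x; np.save("boxw.npy",p); pm=(p+p0)/2; pm[2]=2.1838; np.save("boxm.npy",pm); print(pm)
s=read_state(); print(s["eef_pos"])
for q in (p,pm,p0):
  for b in [(-98,-32,116),(-98,32,116)]:
    w=b2w(q,b)[0]; print(w.round(1),delta(s,w,tgt(p=q)))
# tool pos in box frames
for q in (p,p0):
    v=s["eef_pos"][:2]-q[:2]; cc,ss=np.cos(q[2]),np.sin(q[2]); print(cc*v[0]+ss*v[1],-ss*v[0]+cc*v[1])
E
```

```text
[529.95992536 124.9009653    2.18274013] [-1.39  0.29  1.48  0.18 -0.22  0.13  0.08 -0.15] [529.66628254 123.47570478   2.18441531]
[529.81310395 124.18833504   2.1838    ]
[611.80551819  62.54633905 185.01319747]
[612.5  63.1 116. ] [0.0, 0.09, 6.9, -0.02, -0.02, 0.15]
[560.1  26.3 116. ] [0.02, -6.31, 6.9, -0.02, -0.02, 0.15]
[612.4  62.4 116. ] [-0.04, 0.04, 6.9, -0.02, -0.02, 0.09]
[560.   25.6 116. ] [-0.03, -6.36, 6.9, -0.02, -0.02, 0.09]
[612.3  61.8 116. ] [-0.09, -0.0, 6.9, -0.02, -0.02, 0.06]
[559.9  24.9 116. ] [-0.09, -6.4, 6.9, -0.02, -0.02, 0.06]
-98.05630231644409 -31.173098287657623
-97.11222414999344 -32.06957377232278
```

>>> send_rows(rows=[[0,0,3,0,0,0],[0,0,5.5,0,0,0],[0,0,6.8,0,0,0],[0,0,6.8,0,0,0],[0,0,6.8,0,0,0]])

```text
clock: 2.42
eef_pos: [612.7, 62.2, 118.3]
eef_rot: [3.14, 0.001, 2.185]
wrist_force: [-0.1, -0.5, 0.5]
finger_gap: 0.6
```

```bash
python3 - <<'E'
from h import *
from cell import read_state,imaging
s=read_state(); print(s["joints"].round(3),s["eef_pos"],s["wrist_force"])
d={}
for n in ["wrist","side"]:
    c=imaging.camera(n); d[n]=c
a=cv2.resize(d["side"]["image"][170:270,280:380],None,fx=5,fy=5,interpolation=cv2.INTER_CUBIC)
cv2.imwrite("pics/side2c.png",a)
a=cv2.resize(d["wrist"]["image"][150:350,200:450],None,fx=3,fy=3,interpolation=cv2.INTER_CUBIC)
cv2.imwrite("pics/wrist2c.png",a)
E
```

```text
[ 0.042  0.531  1.424  0.     1.184 -0.573] [612.70434146  62.17691923 118.32788708] [-0.12388456 -0.49985609  0.53149518]
```

View pics/side2c.png

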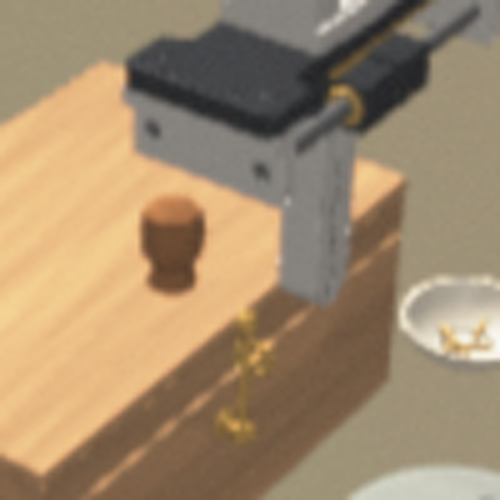

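View pics/wrist2c.png

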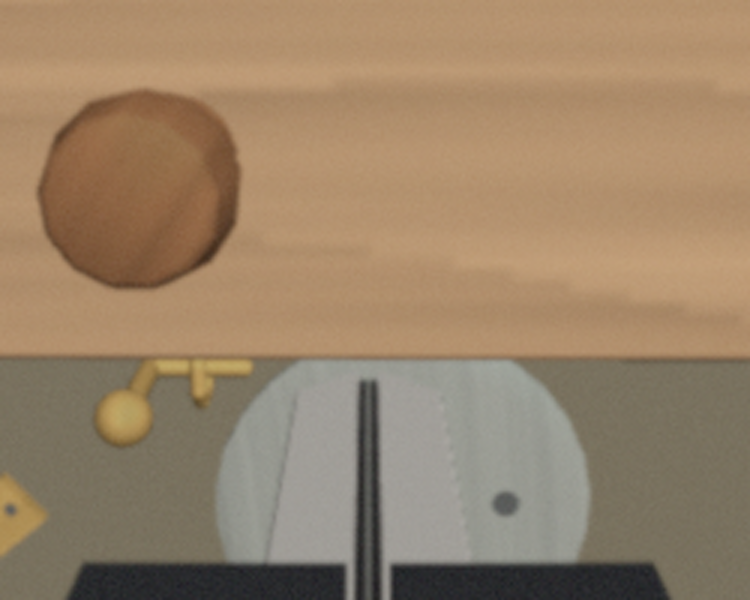

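>>> send_rows(rows=[[0,-1,0.2,0,0,0],[0,-2,0.2,0,0,0],[0,-3,0.2,0,0,0],[0,-4,0.2,0,0,0],[0,-5,0.2,0,0,0],[0,-6,0.2,0,0,0],[0,-6.4,0.2,0,0,0],[0,-6.4,0.2,0,0,0]])

```text
clock: 3.52
eef_pos: [560.0, 24.9, 115.2]
eef_rot: [3.141, 0.0, 2.185]
wrist_force: [0.3, 0.3, 1.0]
finger_gap: 0.6
```

```bash
python3 - <<'E'
from h import *
from cell import read_state,imaging
s=read_state(); print(s["joints"].round(3),s["eef_pos"],s["wrist_force"])
d={}
for n in ["wrist","side"]:
    c=imaging.camera(n); d[n]=c
a=cv2.resize(d["side"]["image"][170:290,260:380],None,fx=5,fy=5,interpolation=cv2.INTER_CUBIC)
cv2.imwrite("pics/side3c.png",a)
E
```

```text
[-0.021  0.421  1.597  0.     1.123 -0.635] [559.99004686  24.87861294 115.24574776] [0.3144462  0.29514896 1.00519763]
```

View pics/side3c.png

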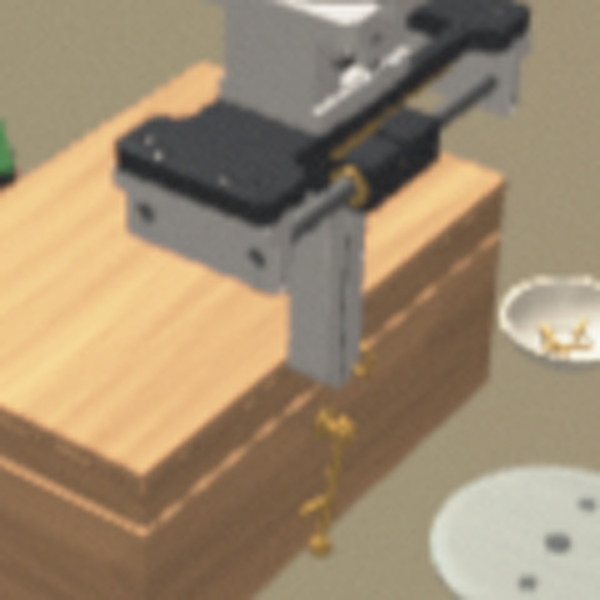

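```bash
python3 - <<'E'
from h import *
from cell import read_state
s=read_state()
for n in ("boxm.npy","boxw.npy"):
  q=np.load(n)
  for b in [(-98,32,205),(-50,0,205)]:
    w=b2w(q,b)[0]; print(w.round(1),delta(s,w,tgt(p=q)))
E
```

```text
[560.   25.6 205. ] [0.05, 0.02, -8.98, 0.01, 0.0, 0.07]
[558.6  83.3 205. ] [4.85, 3.22, -8.98, 0.01, 0.0, 0.07]
[560.1  26.3 205. ] [0.1, 0.06, -8.98, 0.01, 0.0, 0.13]
[558.7  84.  205. ] [4.9, 3.27, -8.98, 0.01, 0.0, 0.13]
```

>>> send_rows(rows=[[0,0,-4.5,0,0,0],[0,0,-9,0,0,0],[0,0,-9,0,0,0],[4.9,3.25,-9,0,0,0],[4.9,3.25,-9,0,0,0],[4.9,3.25,-9,0,0,0],[4.9,3.25,-9,0,0,0]], hand=0.3)

```text
clock: 4.5
eef_pos: [558.4, 82.9, 204.7]
eef_rot: [-3.141, -0.0, 2.184]
wrist_force: [-0.2, -0.3, 0.1]
finger_gap: 60.8
```

```bash
python3 - <<'E'
from h import *
from cell import read_state,imaging
s=read_state(); print(s["joints"].round(3),s["eef_pos"],s["wrist_force"],s["finger_gap"])
c=imaging.camera("wrist"); cv2.imwrite("pics/w4.png",c["image"])
c2=imaging.camera("side"); cv2.imwrite("pics/s4.png",cv2.resize(c2["image"][130:290,230:390],None,fx=3.5,fy=3.5))
for n in ("boxm.npy","boxw.npy"):
  q=np.load(n)
  for b in [(-50,0,140),(-50,0,154),(-85,-130,115),(-85,130,115)]: print(b,proj(c,b2w(q,b)).round(1))
E
```

```text
[ 0.083  0.34   1.49  -0.     1.313 -0.531] [558.36385542  82.94689378 204.70677579] [-0.2091673  -0.32798936  0.11746851] 60.80161535075116
(-50, 0, 140) [[323.1 256.5]]
(-50, 0, 154) [[323.1 263.4]]
(-85, -130, 115) [[487.7 288.5]]
(-85, 130, 115) [[158.1 288. ]]
(-50, 0, 140) [[323.8 255.8]]
(-50, 0, 154) [[323.8 262.7]]
(-85, -130, 115) [[488.3 288.1]]
(-85, 130, 115) [[158.5 287.2]]
```

View pics/w4.png

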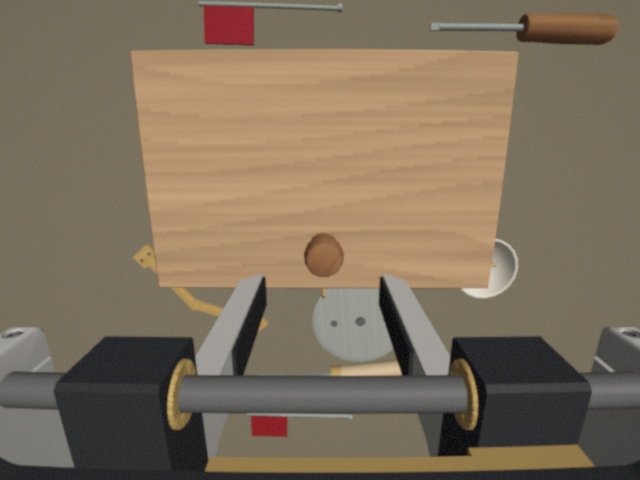

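View pics/s4.png

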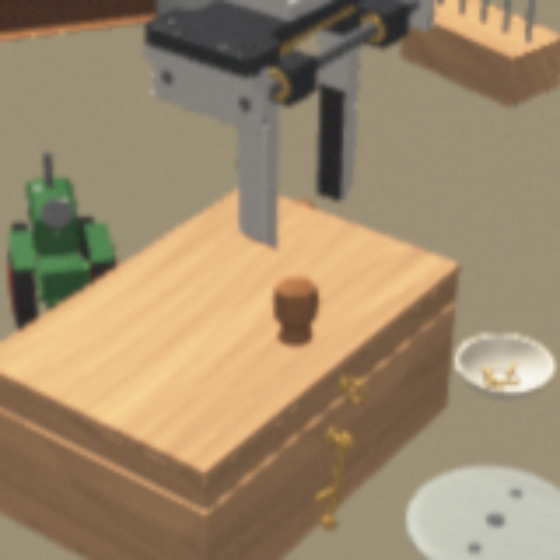

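>>> send_rows(rows=[[0,-0.05,3.5,0,0,0],[0,-0.05,6.5,0,0,0],[0,-0.05,7.5,0,0,0],[0,-0.05,7.5,0,0,0],[0,-0.05,7.5,0,0,0]])

```text
clock: 5.22
eef_pos: [558.5, 83.4, 131.4]
eef_rot: [3.14, 0.001, 2.185]
wrist_force: [0.8, -0.4, 0.4]
finger_gap: 61.0
```

>>> send_rows(rows=[[0,0,0,0,0,0],[0,0,0,0,0,0],[0,0,0,0,0,0],[0,0,0,0,0,0],[0,0,0,0,0,0],[0,0,0,0,0,0]], hand=-1, grip_force=20)

```text
clock: 5.98
eef_pos: [558.5, 83.9, 130.3]
eef_rot: [3.14, 0.0, 2.185]
wrist_force: [5.1, 3.3, -2.1]
finger_gap: 26.1
```

```bash
python3 - <<'E'
from h import *
from cell import read_state,imaging
s=read_state(); print(s["joints"].round(3),s["eef_pos"],s["wrist_force"],s["finger_gap"])
c=imaging.camera("wrist"); cv2.imwrite("pics/w5.png",c["image"])
c2=imaging.camera("side"); cv2.imwrite("pics/s5.png",cv2.resize(c2["image"][130:290,230:390],None,fx=3.5,fy=3.5))
E
```

```text
[ 8.400e-02  4.120e-01  1.572e+00  1.000e-03  1.156e+00 -5.310e-01] [558.52625027  83.87792912 130.29726964] [ 5.08230916  3.26555067 -2.07030258] 26.08394016202829
```

View pics/s5.png

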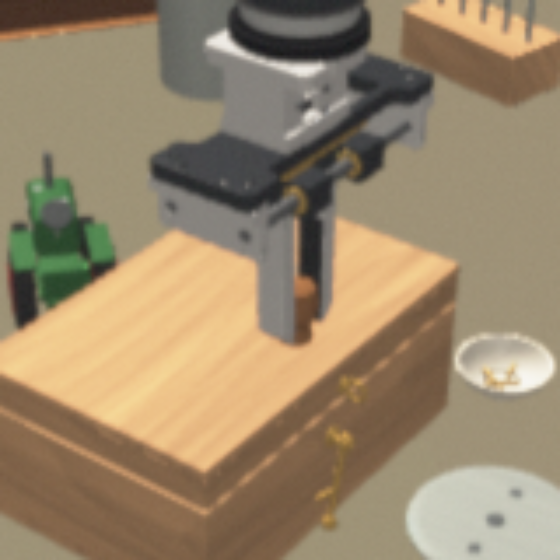

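View pics/w5.png

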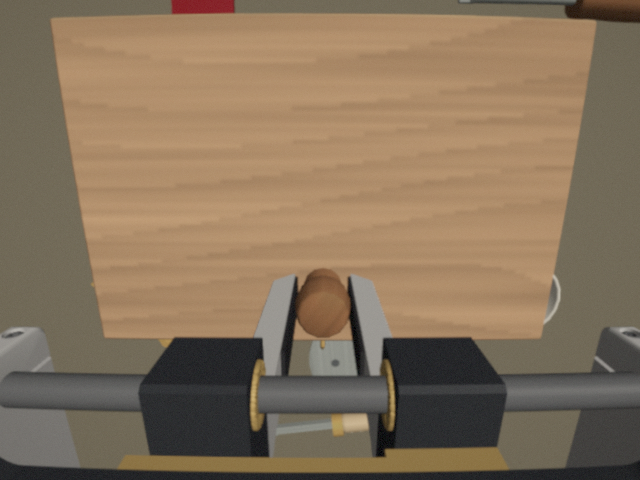

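```bash
cat >> h.py <<'E'
def arc(s,th0,ths,tilt=None,pn="boxm.npy"):
    # rows from current state (lid at th0) to lid angles ths; tool tilts fully with lid
    p=np.load(pn); h=b2w(p,(85,0,85))[0]; y=np.array([-np.sin(p[2]),np.cos(p[2]),0])
    R0=Ro.from_euler("xyz",s["eef_rot"]); P0=s["eef_pos"]; out=[]
    g0=P0-11*R0.apply([0,0,1])
    for i,t in enumerate(ths):
        k=tilt[i] if tilt is not None else t-th0
        g=h+Ro.from_rotvec(y*np.radians(t-th0)).apply(g0-h)
        R=Ro.from_rotvec(y*np.radians(k))*R0
        out.append(delta(s,g+11*R.apply([0,0,1]),R))
    return out
E
python3 - <<'E'
from h import *
from cell import read_state
s=read_state()
for t,r in zip(np.arange(2.5,61,2.5),arc(s,0,np.arange(2.5,61,2.5))): print(t,r)
E
```

```text
2.5 [0.21, 0.0, -0.58, 0.0, -2.5, -0.0]
5.0 [0.45, 0.0, -1.16, 0.01, -5.0, -0.01]
7.5 [0.71, 0.0, -1.72, 0.01, -7.5, -0.01]
10.0 [0.99, 0.01, -2.27, 0.01, -10.0, -0.02]
12.5 [1.3, 0.01, -2.8, 0.02, -12.5, -0.02]
15.0 [1.63, 0.01, -3.33, 0.02, -15.0, -0.03]
17.5 [1.98, 0.01, -3.84, 0.02, -17.5, -0.03]
20.0 [2.36, 0.01, -4.33, 0.03, -20.0, -0.03]
22.5 [2.75, 0.01, -4.8, 0.03, -22.5, -0.04]
25.0 [3.17, 0.01, -5.26, 0.03, -25.0, -0.04]
27.5 [3.61, 0.01, -5.7, 0.04, -27.5, -0.05]
30.0 [4.06, 0.02, -6.12, 0.04, -30.0, -0.05]
32.5 [4.54, 0.02, -6.52, 0.04, -32.5, -0.06]
35.0 [5.03, 0.02, -6.9, 0.05, -35.0, -0.06]
37.5 [5.53, 0.02, -7.25, 0.05, -37.5, -0.06]
40.0 [6.05, 0.02, -7.59, 0.05, -40.0, -0.07]
42.5 [6.59, 0.02, -7.9, 0.06, -42.5, -0.07]
45.0 [7.14, 0.02, -8.19, 0.06, -45.0, -0.08]
47.5 [7.7, 0.02, -8.45, 0.06, -47.5, -0.08]
50.0 [8.27, 0.03, -8.69, 0.07, -50.0, -0.09]
52.5 [8.85, 0.03, -8.9, 0.07, -52.5, -0.09]
55.0 [9.44, 0.03, -9.09, 0.07, -55.0, -0.09]
57.5 [10.04, 0.03, -9.25, 0.07, -57.5, -0.1]
60.0 [10.64, 0.03, -9.39, 0.08, -60.0, -0.1]
```

>>> send_rows(rows=[[0.2,0.05,-0.58,0,-2.5,0],[0.45,0.05,-1.16,0,-5,0],[0.71,0.05,-1.72,0,-7.5,0],[0.99,0.05,-2.27,0,-10,0],[1.3,0.05,-2.8,0,-12.5,0],[1.63,0.05,-3.33,0,-15,0]])

```text
clock: 6.82
eef_pos: [549.2, 97.3, 163.8]
eef_rot: [3.141, 0.264, 2.185]
wrist_force: [2.4, 0.5, -2.4]
finger_gap: 26.8
```

```bash
python3 - <<'E'
from h import *
from cell import read_state
s=read_state(); print(s["joints"].round(3),s["eef_pos"],s["eef_rot"],s["wrist_force"],s["moment"],s["finger_gap"])
E
```

```text
[ 0.223  0.316  1.642 -0.274  1.095 -0.276] [549.22108913  97.26281093 163.75492362] [3.14063675 0.26351527 2.18487687] [ 2.43552822  0.47724121 -2.4287415 ] [ 0.21487226 -0.24623024  0.12294694] 26.781410016516016
```

```bash
cat > kin.py <<'E'
from h import *
from cell import read_state
D=[([1.26138,.300484,1.521573,0,1.3207,-.0666],[132.17,533.624,212.88]),
([.042,.531,1.424,0,1.184,-.573],[612.704,62.177,118.328]),
([-.021,.421,1.597,0,1.123,-.635],[559.99,24.88,115.25]),
([.083,.34,1.49,0,1.313,-.531],[558.364,82.947,204.707]),
([.084,.412,1.572,.001,1.156,-.531],[558.526,83.878,130.297]),
([.223,.316,1.642,-.274,1.095,-.276],[549.22,97.26,163.75])]
s=read_state(); D.append((s["joints"],s["eef_pos"]))
def fk(q,k):
    a,L1,L2,h,Lt=k
    Rz=Ro.from_euler("z",q[0]); q23=q[1]+q[2]
    P=Rz.apply([a+L1*np.sin(q[1])+L2*np.sin(q23),0,h+L1*np.cos(q[1])+L2*np.cos(q23)])
    R=Rz*Ro.from_euler("y",q23)*Ro.from_euler("z",q[3])*Ro.from_euler("y",q[4])*Ro.from_euler("z",q[5])
    return P+Lt*R.apply([0,0,1]),R
prior=np.array([0,400,400,350,250.])
r=least_squares(lambda k:np.r_[np.concatenate([fk(q,k)[0]-x for q,x in D]),(k-prior)*1e-3],prior)
k=r.x
if __name__=="__main__":
    print(k.round(1),np.abs(r.fun).max())
    P,R=fk(s["joints"],k); Rm=Ro.from_euler("xyz",s["eef_rot"]); C=(R.inv()*Rm); print(C.as_rotvec())
    p=np.load("boxm.npy"); h=b2w(p,(85,0,85))[0]
    def ik(P,R,q0):
        f=lambda q:np.r_[(fk(q,k)[0]-P)/100,((fk(q,k)[1]*C).inv()*R).as_rotvec()]
        return least_squares(f,q0)
    g0=np.array([-135,0,56.3])
    for th in (15,30,45,52,60):
        q=s["joints"]
        for tl in range(15,th+1,5) :
            g=h+ (Ro.from_euler("z",p[2])*Ro.from_euler("y",np.radians(th))).apply(g0)
            Rt=tgt(np.radians(tl),p=p); r=ik(g+11*Rt.apply([0,0,1]),Rt,q); q=r.x
            print(th,tl,q.round(2),r.cost.round(5))
E
python3 kin.py
```

```text
[ 16.9 376.  437.1  86.9 124.1] 36.73943878807503
[1.23314773e-16 1.23314773e-16 1.57079633e+00]
15 15 [ 0.23  0.33  1.62 -0.27  1.11 -0.28] 0.0
30 15 [ 0.27  0.28  1.61 -0.27  1.17 -0.24] 0.0
30 20 [ 0.29  0.27  1.63 -0.36  1.15 -0.19] 0.0
30 25 [ 0.31  0.27  1.64 -0.46  1.14 -0.13] 0.0
30 30 [ 0.32  0.27  1.65 -0.56  1.12 -0.07] 0.0
45 15 [ 0.33  0.24  1.62 -0.27  1.22 -0.2 ] 0.0
45 20 [ 0.35  0.23  1.63 -0.36  1.21 -0.14] 0.0
45 25 [ 0.37  0.23  1.64 -0.46  1.19 -0.09] 0.0
45 30 [ 0.38  0.23  1.65 -0.55  1.19 -0.03] 0.0
45 35 [ 0.4   0.23  1.67 -0.65  1.18  0.02] 0.0
45 40 [ 0.42  0.23  1.68 -0.75  1.19  0.08] 0.0
45 45 [ 0.43  0.23  1.69 -0.84  1.19  0.14] 0.0
52 15 [ 0.37  0.22  1.62 -0.27  1.24 -0.17] 0.0
52 20 [ 0.38  0.22  1.63 -0.36  1.23 -0.12] 0.0
52 25 [ 0.4   0.22  1.65 -0.46  1.22 -0.07] 0.0
52 30 [ 0.42  0.22  1.66 -0.55  1.21 -0.01] 0.0
52 35 [ 0.43  0.22  1.67 -0.65  1.21  0.04] 0.0
52 40 [ 0.45  0.22  1.68 -0.74  1.22  0.09] 0.0
52 45 [ 0.46  0.22  1.69 -0.84  1.22  0.15] 0.0
52 50 [ 0.47  0.23  1.71 -0.93  1.24  0.2 ] 0.0
60 15 [ 0.4   0.21  1.63 -0.27  1.26 -0.13] 0.0
60 20 [ 0.42  0.21  1.64 -0.36  1.25 -0.08] 0.0
60 25 [ 0.44  0.2   1.65 -0.46  1.24 -0.03] 0.0
60 30 [ 0.45  0.2   1.66 -0.55  1.24  0.02] 0.0
60 35 [ 0.47  0.2   1.67 -0.64  1.24  0.07] 0.0
60 40 [ 0.49  0.21  1.69 -0.74  1.25  0.12] 0.0
60 45 [ 0.5   0.21  1.7  -0.83  1.26  0.17] 0.0
60 50 [ 0.51  0.22  1.71 -0.92  1.27  0.22] 0.0
60 55 [ 0.53  0.22  1.72 -1.01  1.29  0.26] 0.0
60 60 [ 0.54  0.23  1.73 -1.1   1.32  0.31] 0.0
```

```bash
cat > lid.py <<'E'
from h import *
from cell import read_state
s=read_state()
def ang(s,pn="boxm.npy"):
    p=np.load(pn); R0=Ro.from_euler("xyz",s["eef_rot"]); g=s["eef_pos"]-11*R0.apply([0,0,1])
    v=g-b2w(p,(85,0,85))[0]; x=v[0]*np.cos(p[2])+v[1]*np.sin(p[2]); return np.degrees(np.arctan2(v[2],-x)-np.arctan2(56.3,135)),np.hypot(x,v[2])
E
python3 - <<'E'
from lid import *
print(ang(s),ang(s,"boxw.npy"))
ths=np.arange(17.5,61,2.5); til=(ths-15)*2/3
for t,r in zip(ths,arc(s,15,ths,til)): print(t,r)
E
```

```text
(np.float64(15.137525502231203), np.float64(145.90233162542617)) (np.float64(15.017917514749325), np.float64(146.29672049771463))
17.5 [0.23, 0.0, -0.58, 0.0, -1.67, -0.0]
20.0 [0.48, 0.0, -1.15, 0.0, -3.33, -0.0]
22.5 [0.75, 0.0, -1.71, 0.01, -5.0, -0.01]
25.0 [1.05, 0.0, -2.26, 0.01, -6.67, -0.01]
27.5 [1.38, 0.0, -2.79, 0.01, -8.33, -0.01]
30.0 [1.72, 0.01, -3.31, 0.01, -10.0, -0.01]
32.5 [2.09, 0.01, -3.81, 0.01, -11.67, -0.01]
35.0 [2.48, 0.01, -4.29, 0.01, -13.33, -0.02]
37.5 [2.89, 0.01, -4.76, 0.02, -15.0, -0.02]
40.0 [3.32, 0.01, -5.21, 0.02, -16.67, -0.02]
42.5 [3.77, 0.01, -5.64, 0.02, -18.33, -0.02]
45.0 [4.24, 0.01, -6.04, 0.02, -20.0, -0.02]
47.5 [4.72, 0.01, -6.43, 0.02, -21.67, -0.03]
50.0 [5.23, 0.01, -6.79, 0.02, -23.33, -0.03]
52.5 [5.74, 0.01, -7.14, 0.03, -25.0, -0.03]
55.0 [6.27, 0.02, -7.45, 0.03, -26.67, -0.03]
57.5 [6.82, 0.02, -7.75, 0.03, -28.33, -0.04]
60.0 [7.37, 0.02, -8.02, 0.03, -30.0, -0.04]
```

>>> send_rows(rows=[[0.23,0,-0.58,0,-1.7,0],[0.48,0,-1.15,0,-3.3,0],[0.75,0,-1.71,0,-5,0],[1.05,0,-2.26,0,-6.7,0],[1.38,0,-2.79,0,-8.3,0],[1.72,0,-3.31,0,-10,0],[2.09,0,-3.81,0,-11.7,0],[2.48,0,-4.29,0,-13.3,0],[2.89,0,-4.76,0,-15,0],[3.32,0,-5.21,0,-16.7,0]])

```text
clock: 8.07
eef_pos: [522.9, 134.7, 205.7]
eef_rot: [3.14, 0.555, 2.185]
wrist_force: [5.9, 0.9, -0.4]
finger_gap: 26.4
```

```bash
python3 - <<'E'
from lid import *
from cell import imaging
print(s["joints"].round(3),s["eef_pos"],s["eef_rot"],s["wrist_force"],s["moment"],s["finger_gap"])
print(ang(s),ang(s,"boxw.npy"))
c=imaging.camera("side"); cv2.imwrite("pics/s6.png",cv2.resize(c["image"][110:290,210:390],None,fx=3.3,fy=3.3,interpolation=cv2.INTER_CUBIC))
th=ang(s)[0]
ths=np.r_[np.arange(42.5,61,2.5)]; til=(ths-th)*2/3
for t,r in zip(ths,arc(s,th,ths,til)): print(t,r)
E
```

```text
[ 0.438  0.251  1.698 -0.602  1.158  0.061] [522.91347321 134.72253705 205.7097577 ] [3.14008137 0.55514875 2.18459981] [ 5.87824297  0.90853533 -0.35307681] [ 0.41233565 -0.60489044  0.55106378] 26.35414789997878
(np.float64(40.2402031318284), np.float64(146.12594558272778)) (np.float64(40.06648522490211), np.float64(146.3539035530517))
42.5 [0.28, 0.0, -0.49, 0.0, -1.51, -0.0]
45.0 [0.61, 0.0, -1.01, 0.0, -3.17, -0.01]
47.5 [0.96, 0.0, -1.53, 0.0, -4.84, -0.01]
50.0 [1.33, 0.0, -2.02, 0.0, -6.51, -0.01]
52.5 [1.73, 0.01, -2.5, 0.01, -8.17, -0.02]
55.0 [2.15, 0.01, -2.96, 0.01, -9.84, -0.02]
57.5 [2.58, 0.01, -3.4, 0.01, -11.51, -0.02]
60.0 [3.04, 0.01, -3.82, 0.01, -13.17, -0.03]
```

View pics/s6.png

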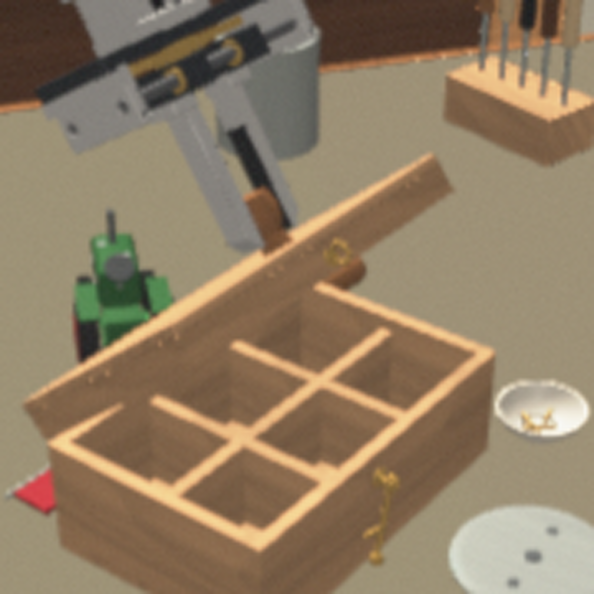

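>>> send_rows(rows=[[0.28,0,-0.49,0,-1.5,0],[0.61,0,-1.01,0,-3.2,0],[0.96,0,-1.53,0,-4.8,0],[1.33,0,-2.02,0,-6.5,0],[1.73,0,-2.5,0,-8.2,0],[2.15,0,-2.96,0,-9.8,0],[2.58,0,-3.4,0,-11.5,0],[2.85,0,-3.62,0,-12.5,0],[3.0,0,-3.8,0,-13,0],[3.0,0,-3.8,0,-13,0],[3.0,0,-3.8,0,-13,0],[3.0,0,-3.8,0,-13,0]])

```text
clock: 9.62
eef_pos: [496.9, 171.8, 222.2]
eef_rot: [3.139, 0.781, 2.184]
wrist_force: [5.6, 2.2, 0.5]
finger_gap: 26.4
```

```bash
python3 - <<'E'
from lid import *
from cell import imaging
print(s["clock"],s["joints"].round(3),s["qd"].round(4),s["eef_pos"],s["eef_rot"],s["wrist_force"],s["moment"],s["finger_gap"])
print(ang(s),ang(s,"boxw.npy"))
d={n:imaging.camera(n) for n in ("side","top")}; pickle.dump(d,open("cams7.pkl","wb"))
c=d["side"]; cv2.imwrite("pics/s7.png",cv2.resize(c["image"][90:290,210:390],None,fx=3,fy=3,interpolation=cv2.INTER_CUBIC))
p=np.load("boxm.npy")
for th in (54,57,60,63,66):
    t=np.radians(th)
    q=[]
    for y in (130,-130):
      for (x,z) in ((-170,30),(-170,0)):
        q.append((85+x*np.cos(t)+z*np.sin(t),y,85-x*np.sin(t)+z*np.cos(t)))
    print(th,((proj(c,b2w(p,q))-[210,90])*3).round(0).tolist())
E
```

```text
9.625 [ 0.619  0.271  1.723 -0.826  1.276  0.31 ] [ 0.0002 -0.0005  0.0007  0.0005  0.0002 -0.0013] [496.93326758 171.80065881 222.24370695] [3.13946087 0.7805358  2.18419113] [5.57096899 2.2308166  0.48760337] [ 0.51611297 -0.61880341  0.82093087] 26.395017317416944
(np.float64(59.74467606345799), np.float64(146.3510852149494)) (np.float64(59.55132433011779), np.float64(146.4179991362622))
54 [[110.0, 300.0], [142.0, 338.0], [355.0, 154.0], [382.0, 185.0]]
57 [[99.0, 290.0], [132.0, 327.0], [346.0, 146.0], [374.0, 176.0]]
60 [[88.0, 281.0], [122.0, 316.0], [336.0, 139.0], [365.0, 167.0]]
63 [[78.0, 273.0], [112.0, 306.0], [327.0, 132.0], [356.0, 159.0]]
66 [[67.0, 265.0], [102.0, 296.0], [317.0, 126.0], [347.0, 151.0]]
```

View pics/s7.png

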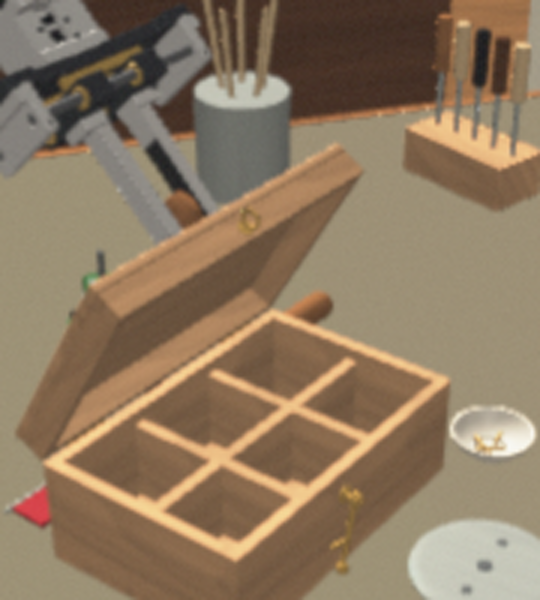

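```bash
python3 - <<'E'
from lid import *
from cell import sign_off
print(s["clock"],np.abs(s["qd"]).max(),ang(s),s["finger_gap"],s["wrist_force"])
print(sign_off())
E
```

```text
9.725 0.0006255482416388045 (np.float64(59.730607380099215), np.float64(146.3109524883251)) 26.677178275760266 [5.49824409 2.4089134  0.37655433]
the job is handed in; nothing more can be done
None
```

The hook is out of its eye and the gripper is holding the lid still at about 60 degrees. I handed the job in at 9.7 s of the 40 s limit.

- **Hook:** I pushed it sideways with the closed fingertips. The side camera shows it hanging straight down on the box front.
- **Lid:** I gripped the knob at 20 N and raised the lid along its hinge arc. The tool tilted only about 45 degrees of the 60, because full tilt would have brought joint 4 to its range limit. The knob turned the remaining 15 degrees or so between the pads.
- **Angle:** My last checks put the lid at 59.7 degrees from the gripper position and about 59 to 60 degrees from its corners in the side camera. The joint speeds were below 0.001 rad/s.
- **Grip:** The fingers were 26.4 to 26.7 mm apart on the knob, and the wrist force was about 6 N. The knob is given as 28 mm across at its widest; I did not look into that difference.
- **Box position:** Estimates from the fixed cameras and the wrist camera agreed to about 1.5 mm.
- **Not measured:** I did not check the positions of the other things on the table after the moves. The arm passed well above them, and those visible in the side picture look unmoved.

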